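# Load the capped sample jars into the carrier

### The arm

A 6-joint arm with a two-finger parallel gripper is mounted at the origin on the work surface. World frame = base frame: x ahead of the robot, y to its left, z up, the work surface at z = 0. Lengths are in mm, angles in rad, forces in N, time in s.
With the tool pointing down it reaches from about 275 to 750 mm from the base axis. Payload 10.2 kg.
Tool frame: the origin (TCP) lies between the finger pads; the fingertips stand 19 mm ahead of it and the grasp point (between the pads) is the TCP; z points along the fingers, y is the line along which they close (so a half turn about z gives the same grasp; the last joint's range is limited). The gripper opens to 85 mm and grips with 20 to 120 N. Pads are 22 mm wide; open, the fingers measure 114 mm over their backs; the gripper's body (76 mm by 85 mm) begins 54 mm behind the grasp point. The pads swing forward as they close: fully open they stand 13 mm farther back than shut.
Start: joints at [1.008, 0.313, 1.498, -0, 1.331, -0.223], TCP at [174.995, 494.983, 250.294] pointing down, gripper open.
Joint ranges: [-2.94, 2.94], [-0.97, 2.17], [0.19, 2.56], [-1.23, 4.37], [0.02, 3.11], [-2.88, 2.88]. Speed limits (rad/s): [2.39, 2.39, 3.01, 3.14, 3.14, 3.14].

### API

Orientations are given as a unit quaternion [w, x, y, z].
In Python, from rig import sense, capture, finish_job gives the robot as it stands. The module is installed in compiled form; this text tells all that it offers.
- The arm moves only by the tool move_arm, never from a script. Its argument "moves" is a list of rows, each an object with "turn": the turn, a rotation vector about the tool's x, y, z in rad, a list of three; "translation": the shift along the tool's x, y, z in mm, a list of three; "hand": the opening, from 0 (shut) to 1 (fully open). In form: [{"turn": [wx, wy, wz], "translation": [x, y, z], "hand": hand}, ...]. A call has 1 to 10 rows; each row shifts and turns the commanded pose from where the row before left it, along the tool's axes as they then stand; what a row does not reach is not made up. A row lasts 1/12 s, in which the tool goes at most 41.7 mm and 7.16 degrees, less where a joint would pass 70% of its speed; a pose out of reach is approached as far as the arm can. A call with a gripper value outside its range is refused whole. The fingers move at their own pace and stop on an object; "grip_force" is the grip in N (left out, the last holds). Time passes only in rows, so rows that do not move let the fingers close. It gives the time, the measured TCP pose, the force, the opening and the grip force at its end, in the units of the state.
- sense(): the state, without advancing time (a new reading comes with each control period).
- capture(name): name is "scene" or "top"; returns a dict with "image" (420x560x3 uint8, blue, green, red), "z_map" (420x560 float32, mm along the optical axis (not along the pixel's ray), 0 where there is no reading), "vertical_fov" (degrees; the focal length in pixels is half the picture's height over the tangent of half this angle, whatever the lens; pixels are square), "cx", "cy" (the principal point, pixels), "R" (3x3) and "t" (3): a world point X has camera coordinates R X + t. Camera axes: x right, y down, z forward; pixel columns grow to the right and rows downward; lengths in mm; the calibration is good to about 2 mm. A picture is of the moment at which its call begins.
- finish_job(): hands the job in; it is judged then, once.
The state is a dict: "time_s": time; "joints": joint angles; "dq": joint speeds; "tau": joint torques, N m; "eef_pos": TCP position; "ee_rot": TCP orientation; "force": force on the tool from outside, world axes, zero at the start; "wrist_torque": the same for the moment, N m; "grip_width": opening from 0.0 (shut) to 1.0 (fully open); "grip_force": force on a finger pad.
Only numpy, scipy, OpenCV 4.12 (cv2) and the standard library are available. Lean on these libraries where they do the work, as an engineer would, in place of code of your own. Each camera call takes 0.05 s, during which the arm holds its last target. There are 200 camera calls.

### The job

Load the three filled sample jars (the white ones with screw lids on) into the grey carrier, each standing upright down inside the black sleeve of its own size: large in large, medium in medium, small in small. Keep the jars upright on the way, and leave the open, empty jars standing where they are.

Things in the scene. Friction and masses are not known exactly. Their poses are not given: they have to be found in the camera images.
- carrier: Grey plastic carrying tray, fixed to the bench, 276 mm long (its y axis) by 100 mm wide (its x axis), with black grip bars out to 149 mm from the centre at both ends; floor 5 mm thick, rim 20 mm above the bench. Three black round sleeves stand in a row along its y axis, 86 mm apart, one at its centre. Origin: centre of its underside, on the bench; z up.
- sleeve_large: Black plastic ring fixed in the carrier, the large of three by its hole: outside 82 mm (all three alike), hole 74 mm across and open down to the carrier's floor, 16 mm high, top 21 mm above the bench. Which of the three positions it has changes. Origin: centre of its underside, on the carrier's floor, 5 mm above the bench.
- sleeve_medium: Black plastic ring fixed in the carrier, the medium of three by its hole: outside 82 mm (all three alike), hole 58 mm across and open down to the carrier's floor, 16 mm high, top 21 mm above the bench. Which of the three positions it has changes. Origin: centre of its underside, on the carrier's floor, 5 mm above the bench.
- sleeve_small: Black plastic ring fixed in the carrier, the small of three by its hole: outside 82 mm (all three alike), hole 44 mm across and open down to the carrier's floor, 16 mm high, top 21 mm above the bench. Which of the three positions it has changes. Origin: centre of its underside, on the carrier's floor, 5 mm above the bench.
- jar_large: Large filled sample jar, white plastic, closed with a flat white screw lid (round, ribbed edge, top 20 mm of the jar); 62 mm across the lid, body 3 mm narrower, 80 mm tall with the lid, under 0.3 kg, loose, standing on the bench. Origin: centre of its underside; z up through the lid.
- jar_medium: Medium filled sample jar, white plastic, closed with a flat white screw lid (round, ribbed edge, top 20 mm of the jar); 46 mm across the lid, body 3 mm narrower, 70 mm tall with the lid, under 0.3 kg, loose, standing on the bench. Origin: centre of its underside; z up through the lid.
- jar_small: Small filled sample jar, white plastic, closed with a flat white screw lid (round, ribbed edge, top 20 mm of the jar); 32 mm across the lid, body 3 mm narrower, 60 mm tall with the lid, under 0.3 kg, loose, standing on the bench. Origin: centre of its underside; z up through the lid.
- empty_large: Large empty jar, white plastic like the filled one but without lid: open and hollow seen from above, 59 mm across, 75 mm tall, loose, standing on the bench. Stays where it is. Origin: centre of its underside; z up.
- empty_medium: Medium empty jar, white plastic like the filled one but without lid: open and hollow seen from above, 43 mm across, 65 mm tall, loose, standing on the bench. Stays where it is. Origin: centre of its underside; z up.
- empty_small: Small empty jar, white plastic like the filled one but without lid: open and hollow seen from above, 29 mm across, 55 mm tall, loose, standing on the bench. Stays where it is. Origin: centre of its underside; z up.

How it is judged (in metres and radians):
At the end, for the whole second after the job is handed in: Each capped jar stands in the sleeve of its own size: its centre within 12 mm of the sleeve's, its underside on the carrier's floor within 6 mm, upright within 0.12 rad (7 degrees), at rest. Each empty jar is within 25 mm of its starting place, upright within 0.2 rad, at rest (horizontal distance between jar_large and sleeve_large below 0.012 m and z of jar_large in the frame of sleeve_large between -0.006 and 0.006 m and angle between each of jar_large, jar_medium, jar_small's own z axis and vertical below 0.12 rad and linear speed of each of jar_large, jar_medium, jar_small, empty_large, empty_medium, empty_small below 0.02 m/s and angular speed of each of jar_large, jar_medium, jar_small below 0.2 rad/s and horizontal distance between jar_medium and sleeve_medium below 0.012 m and z of jar_medium in the frame of sleeve_medium between -0.006 and 0.006 m and horizontal distance between jar_small and sleeve_small below 0.012 m and z of jar_small in the frame of sleeve_small between -0.006 and 0.006 m and distance of each of empty_large, empty_medium, empty_small from where it was at the start of the episode below 0.025 m and angle between each of empty_large, empty_medium, empty_small's own z axis and vertical below 0.2 rad); the robot touches nothing.
It fails at once if an empty jar is shifted more than 25 mm or tipped more than 0.5 rad (distance of any of empty_large, empty_medium, empty_small from where it was at the start of the episode above 0.025 m or angle between any of empty_large, empty_medium, empty_small's own z axis and vertical above 0.5 rad).
It fails at once if a filled jar is tipped more than 0.7 rad (40 degrees) (angle between any of jar_large, jar_medium, jar_small's own z axis and vertical above 0.7 rad).
It also fails if it takes over 96 s, if anything falls off the work surface, if the arm or the gripper's body presses on something with over 40 N, if the wrist force passes 120 N, or if a joint passes its speed limit or range.

## Working session

There is one attempt and no reset: what is moved stays moved. The work goes in short steps, Python scripts to look and compute and a tool call to move; the robot and the scene stay as the last step left them, time stands still between calls to the robot, and variables do not carry over. Pictures are saved under pics/ and viewed, at most 14 in all, crops included, and the job is handed in when it is done.

Besides the shell and the picture viewer there is one more tool, called after ">>>" as name([rows], argument=value, ...), one row to a line, values as JSON. move_arm: Moves the arm, as the interface text tells. Its arguments: {"type":"object","properties":{"moves":{"type":"array","items":{"type":"object","properties":{"turn":{"type":"array","items":{"type":"number"}},"translation":{"type":"array","items":{"type":"number"}},"hand":{"type":"number"}}}},"grip_force":{"type":"number"}},"required":["moves"]}

```bash
mkdir -p pics; python3 - <<'E'
from rig import sense,capture
import cv2,numpy as np
print(sense())
for n in ("scene","top"):
    c=capture(n); cv2.imwrite(f"pics/{n}0.png",c["image"]); np.savez(f"{n}0.npz",**c)
    print(n,c["vertical_fov"],c["cx"],c["cy"],c["R"].tolist(),c["t"],(c["z_map"]>0).mean())
E
```

```text
{'time_s': 0.0, 'joints': array([ 1.00761740e+00,  3.13420484e-01,  1.49844527e+00,  2.38395756e-05,
        1.33103947e+00, -2.23386533e-01]), 'dq': array([ 0.00087285,  0.00060389,  0.00026556, -0.00094064,  0.00139569,
       -0.00064156]), 'tau': array([ 4.69737079e-04, -4.12266004e+01, -2.59748268e+01, -1.18345897e-04,
        4.03627098e-03, -2.30954191e-05]), 'eef_pos': array([174.84322801, 494.7700794 , 249.74709526]), 'ee_rot': array([-2.62197092e-04,  1.69082802e-01,  9.85601631e-01, -6.01746764e-04]), 'force': array([ 0.10223694,  0.43771996, -0.55661668]), 'wrist_torque': array([0.01107989, 0.02140518, 0.03096788]), 'grip_force': 0.0, 'grip_width': 0.9973913081425352}
scene 53.27832532395801 285.45355526259505 211.3785820855046 [[-0.16708511714312882, 0.985778272410751, -0.017993367448651335], [0.6857657069916177, 0.10308330746959783, -0.7204854105638887], [-0.708384047493698, -0.13272162357356693, -0.693236620420793]] [  85.10914341 -324.47107538 1282.56546328] 0.9961437074829932
top 45.67127311414633 293.05462841881166 203.9431319215638 [[0.015469182414875545, -0.9998766801292174, -0.0027071995104889918], [-0.9747230484735229, -0.014476391566545965, -0.2229471077670534], [0.22288042347836964, 0.006087579238607346, -0.9748267836949885]] [-9.25725740e-01  5.23947529e+02  1.19883419e+03] 0.9960076530612245
```

View pics/scene0.png

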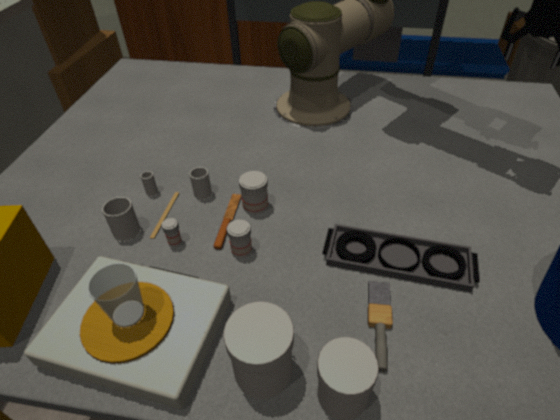

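View pics/top0.png

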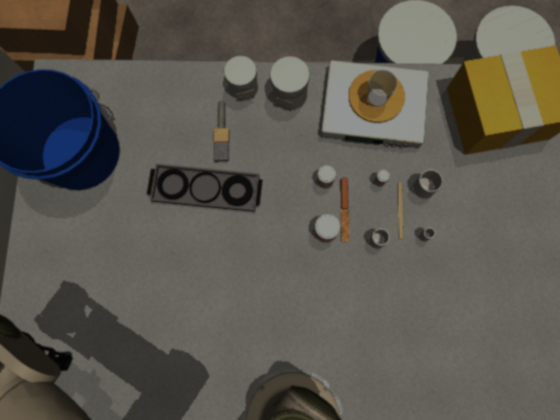

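The top view shows capped lids at about (327,228) large, (326,176) medium and (383,177) small. The open jars are at (430,183), (380,238) and (428,233). The carrier's sleeves are at (172,184), (205,187) and (238,190), with the centre one looking widest. The scene view shows the same jars at (254,190), (239,237) and (171,230), and the sleeves at (356,247), (399,253) and (444,262).

```bash
cat > h.py <<'E'
import numpy as np,cv2
def load(n): return dict(np.load(n+".npz"))
def foc(c): return c["image"].shape[0]/2/np.tan(np.radians(float(c["vertical_fov"]))/2)
def ray(c,p):
    d=c["R"].T@np.array([(p[0]-c["cx"])/foc(c),(p[1]-c["cy"])/foc(c),1.]); return -c["R"].T@c["t"],d
def onplane(c,p,z):
    o,d=ray(c,p); return o+d*(z-o[2])/d[2]
def tri(c1,p1,c2,p2):
    o1,d1=ray(c1,p1);o2,d2=ray(c2,p2)
    s=np.linalg.lstsq(np.c_[d1,-d2],o2-o1,rcond=None)[0]
    a,b=o1+s[0]*d1,o2+s[1]*d2; return (a+b)/2,np.linalg.norm(a-b)
def deproj(c):
    h,w=c["z_map"].shape;u,v=np.meshgrid(np.arange(w),np.arange(h));z=c["z_map"]
    P=np.stack([(u-c["cx"])/foc(c)*z,(v-c["cy"])/foc(c)*z,z],-1)
    return (P-c["t"])@c["R"]
E
python3 - <<'E'
from h import *
T,S=load("top0"),load("scene0")
a=cv2.resize(T["image"][150:260,300:450],None,fx=4,fy=4,interpolation=2)
b=cv2.resize(S["image"][160:260,95:285],None,fx=3.15,fy=3.15,interpolation=2)
cv2.imwrite("pics/cropT.png",a)
cv2.imwrite("pics/cropS.png",cv2.resize(S["image"][155:295,95:285],None,fx=4,fy=4,interpolation=2))
cv2.imwrite("pics/carT.png",cv2.resize(T["image"][155:220,140:270],None,fx=6,fy=6,interpolation=2))
P=deproj(T)
for n,(u,v) in dict(L=(327,228),M=(326,176),S=(383,177)).items():
    w=P[v-15:v+16,u-15:u+16].reshape(-1,3); 
    zt=np.median(w[w[:,2]>np.percentile(w[:,2],97)-8][:,2]); m=w[abs(w[:,2]-zt)<6]
    print(n,zt,m.mean(0),(m.max(0)-m.min(0))[:2],T["image"][v,u],len(m))
print([ [P[187,u].round()] for u in(172,205,238)], P[230,200])
E
```

```text
L 80.88139380512456 [465.38705128 -78.67068908  80.5961    ] [60.52275773 61.46856118] [142 148 145] 487
M 70.73251585949225 [601.98790806 -76.93066166  70.70000338] [46.29595175 45.88390225] [139 147 145] 244
S 60.33326983221272 [ 602.74782041 -221.54115615   60.32312281] [31.65207235 30.99472834] [139 146 144] 121
[[array([577., 329.,   7.])], [array([580., 243.,   1.])], [array([580., 154.,   7.])]] [463.66234438 249.23797838   1.62735039]
```

View pics/cropT.png

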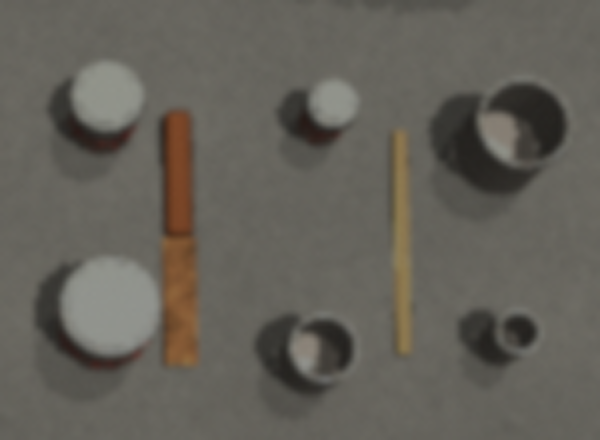

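View pics/cropS.png

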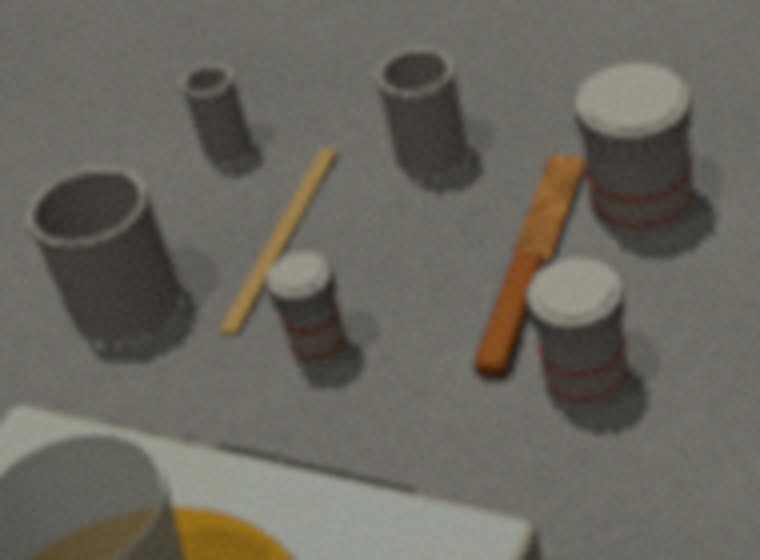

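View pics/carT.png

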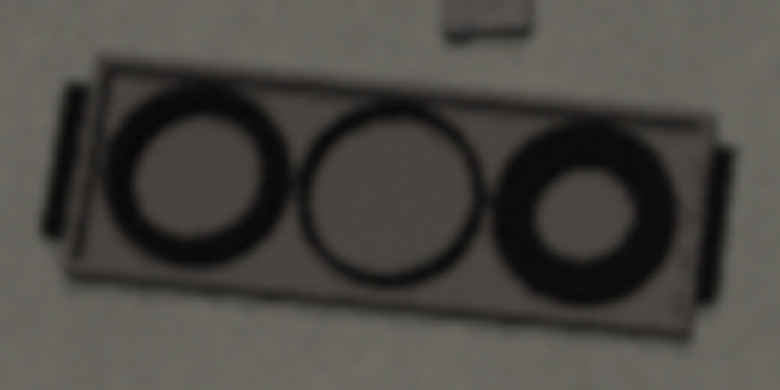

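Crop T shows three solid lids and three dark open mouths. Crop S agrees, with the red-banded jars capped. In the carrier crop the left sleeve, at crop (197,175), has the medium hole, the centre one (392,195) the large hole, and the right one (585,213) the small hole. Next I measure all of these from both views.

```bash
python3 - <<'E'
from h import *
T,S=load("top0"),load("scene0")
def lid(c,u,v,r,th):
    g=cv2.cvtColor(cv2.GaussianBlur(c["image"],(3,3),0),6); m=np.zeros_like(g); m[v-r:v+r+1,u-r:u+r+1]=(g[v-r:v+r+1,u-r:u+r+1]>th)*255
    k=max(cv2.findContours(m,0,1)[0],key=cv2.contourArea); return cv2.fitEllipse(cv2.convexHull(k))
for n,a,b in (("L",(327,226,18),(253,180,18)),("M",(326,174,14),(238,228,15)),("S",(383,176,10),(170,223,11))):
    # scene: lid side visible -> take top half later
    ea=lid(T,*a,118); eb=lid(S,*b,118)
    p,e=tri(T,ea[0],S,eb[0]); print(n,ea[0],np.round(ea[1],1),eb[0],np.round(eb[1],1),"tri",p.round(1),round(e,1),"plane",onplane(T,ea[0],p[2]).round(1),onplane(S,eb[0],p[2]).round(1))
def holes(c,box):
    x0,y0,x1,y1=box; im=cv2.resize(c["image"][y0:y1,x0:x1],None,fx=4,fy=4,interpolation=2); g=cv2.cvtColor(im,6)
    m=(g<42).astype(np.uint8)*255
    ks,hi=cv2.findContours(m,cv2.RETR_CCOMP,1); out=[]
    for k,h in zip(ks,hi[0]):
        if h[3]>=0 and cv2.contourArea(k)>1000:
            e=cv2.fitEllipse(cv2.convexHull(k)); out.append(((np.array(e[0])+.5)/4-.5+[x0,y0],np.array(e[1])/4))
    return sorted(out,key=lambda o:o[0][0]),g
h,g=holes(T,(140,155,270,220)); print([np.percentile(g,p) for p in(5,20,50)])
for o in h: print("T",o[0].round(1),o[1].round(1),onplane(T,o[0],21).round(1))
h2,g=holes(S,(320,220,485,290))
for o in h2: print("S",o[0].round(1),o[1].round(1),onplane(S,o[0],21).round(1))
E
```

```text
L (327.5939636230469, 225.48252868652344) [23.5 23.9] (252.3461151123047, 178.41676330566406) [17.3 27.9] tri [466.  -78.6  81. ] 0.0 plane [466.  -78.7  81. ] [466.  -78.6  81. ]
M (326.668701171875, 172.9618377685547) [16.1 16.9] (238.27122497558594, 226.7371368408203) [15.8 22.6] tri [602.9 -76.6  71. ] 0.8 plane [603. -77.  71.] [602.8 -76.2  71. ]
S (383.423583984375, 174.8296661376953) [10.4 11.3] (167.12969970703125, 220.17613220214844) [16.2 17.4] tri [ 602.  -222.6   66.2] 2.4 plane [ 601.6 -221.4   66.2] [ 602.1 -223.9   66.2]
[np.float64(13.0), np.float64(42.0), np.float64(71.0)]
T [172.5 184.1] [19.4 22. ] [581.4 324.8  21. ]
T [193.7 176.4] [13.3 38.4] [603.2 270.2  21. ]
T [204.7 187.4] [25.4 27.9] [573.8 239.6  21. ]
T [222.9 179.1] [13.9 35.5] [596.9 193.   21. ]
T [236.9 190.3] [15.  16.8] [567.  154.7  21. ]
S [355.7 247.4] [12.  20.7] [577.3 154.5  21. ]
S [398.7 255.5] [23.3 37.4] [585.5 238.7  21. ]
S [424.8 253.4] [16.1 26.9] [572.3 289.4  21. ]
S [443.5 263.3] [17.5 30.5] [592.3 323.   21. ]
```

```bash
python3 - <<'E'
from h import *
T,S=load("top0"),load("scene0")
for n,a,b in (("med",(172.5,184.1),(443.5,263.3)),("large",(204.7,187.4),(398.7,255.5)),("small",(236.9,190.3),(355.7,247.4))):
    p,e=tri(T,a,S,b); print(n,p.round(1),e.round(1),[onplane(c,q,13).round(1)[:2] for c,q in((T,a),(S,b))])
for c,nm in((T,"T"),(S,"S")):
    P=deproj(c);g=cv2.cvtColor(c["image"],6)
    m=(g<35)&(abs(P[...,2]-21.5)<4)&(P[...,0]>480)&(P[...,0]<680)&(P[...,1]>50)&(P[...,1]<420)
    Q=P[m]
    for y in(324,239,154.6):
        q=Q[np.hypot(Q[:,0]-578,Q[:,1]-y)<48]; (x,yy),r=cv2.minEnclosingCircle(q[:,:2].astype(np.float32))
        print(nm,len(q),(x,yy),r,np.median(q[:,2]))
m=((g>118)&(S["image"].max(2).astype(int)-S["image"].min(2)<20)).astype(np.uint8)
mm=np.zeros_like(m); mm[208:232,158:182]=m[208:232,158:182]
k=max(cv2.findContours(mm,0,1)[0],key=cv2.contourArea);e=cv2.fitEllipse(cv2.convexHull(k));print(e,tri(T,(383.4,174.8),S,e[0]),onplane(T,(383.4,174.8),60))
PT=deproj(T)
z=PT[...,2]
for n,(u,v) in dict(eL=(430,181),eM=(380,237),eS=(429,233)).items():
    w=PT[v-16:v+17,u-16:u+17].reshape(-1,3); q=w[w[:,2]>np.percentile(w[:,2],99)-6]; print(n,q.mean(0).round(),(q.max(0)-q.min(0)).round())
# tall obstacles on path, height above 90 within reach
q=PT[(z>25)&(PT[...,0]>250)&(PT[...,0]<720)&(abs(PT[...,1])<450)]; H,xe,ye=np.histogram2d(q[:,0],q[:,1],bins=[range(250,730,40),range(-450,451,60)]); print(H.astype(int))
print("brush",[ (PT[v,221].round()) for v in(110,130,150,158)])
E
```

```text
med [583.9 326.6  11.4] 1.1 [array([583.5, 326.8]), array([585.4, 325.5])]
large [576.4 241.1  10.6] 0.9 [array([575.8, 241.1]), array([578.5, 240.2])]
small [569.3 155.5  12.3] 0.8 [array([569.1, 155.8]), array([570. , 155.1])]
T 322 (580.7394409179688, 320.9366760253906) 45.61729431152344 21.4155486167503
T 126 (577.2385864257812, 238.90097045898438) 47.788787841796875 21.006122493553647
T 453 (569.5850830078125, 158.9467315673828) 44.8186149597168 21.40362507981572
S 486 (582.0975952148438, 320.50469970703125) 44.99729919433594 19.024578838212015
S 171 (577.5004272460938, 238.79200744628906) 47.745792388916016 18.97988814974853
S 595 (571.25341796875, 159.15733337402344) 44.456722259521484 19.209734561889356
((169.1756134033203, 222.70350646972656), (9.959501266479492, 14.966185569763184), 68.8408432006836) (array([ 603.01463378, -221.5199328 ,   60.34758273]), np.float64(1.8726813736887808)) [ 603.46554235 -222.48750961   60.        ]
eL [ 565. -318.  150.] [ 373.  367. 1212.]
eM [ 442. -207.   88.] [ 221.  231. 1224.]
eS [ 435. -300.  186.] [ 228.  348. 1233.]
[[  0   0   0   0   0   0   0   0   0   0   0   0   0   0   0]
 [  0   0   0   0   0   0   0   0   0   0   0   0   0   0   0]
 [  0   0   0   0   0   0   0   0   0   0   0   0   0   0   0]
 [  0   0   0   0   0   0   0   0   0   0   0   0   0   0   0]
 [  0  15  15  41  55  29 117   0   0   0   0   0   0   0   0]
 [  0  48  31  49  20 107 275   0   0   0   0   0   0   0   0]
 [  0   0   0   0   0   5  24   0   0   4   3   0   0   0   0]
 [  0  55  55   0   0   0   0   0   0  25  10   4   7   7   0]
 [  0 111  83 108  22  43 196   0   1  10  14   1   8  13   0]
 [  0  70   9  29   0  11  64   0   0   4   2   6   7   1   0]
 [  2   0   0   0   0   0   0   0   0   0   0   0   0   0   0]]
brush [array([790., 207.,  25.]), array([733., 204.,  24.]), array([679., 203.,  15.]), array([656., 201.,  18.])]
```

>>> move_arm([
  {"turn": [0, 0, 0.12], "translation": [0, 0, 0], "hand": 1},
  {"turn": [0, 0, 0.12], "translation": [0, 0, 0], "hand": 1},
  {"turn": [0, 0, 0.12], "translation": [0, 0, 0], "hand": 1},
  {"turn": [0, 0, 0.12], "translation": [0, 0, 0], "hand": 1},
  {"turn": [0, 0, 0.12], "translation": [0, 0, 0], "hand": 1},
  {"turn": [0, 0, 0.12], "translation": [0, 0, 0], "hand": 1},
  {"turn": [0, 0, 0.12], "translation": [0, 0, 0], "hand": 1},
  {"turn": [0, 0, 0.12], "translation": [0, 0, 0], "hand": 1},
  {"turn": [0, 0, 0.12], "translation": [0, 0, 0], "hand": 1},
  {"turn": [0, 0, 0.12], "translation": [0, 0, 0], "hand": 1},
])

```text
time_s: 0.93
eef_pos: [174.9, 494.9, 250.0]
ee_rot: [0.0, 0.698, 0.716, -0.0]
force: [0.4, 1.3, 0.4]
grip_width: 1.002
grip_force: 0.0
```

>>> move_arm([
  {"turn": [0, 0, 0.113], "translation": [0, 0, 0], "hand": 1},
  {"turn": [0, 0, 0], "translation": [0, 0, 0], "hand": 1},
  {"turn": [0, 0, 0], "translation": [0, 0, 0], "hand": 1},
])

```text
time_s: 1.18
eef_pos: [174.9, 494.9, 250.0]
ee_rot: [0.0, 0.734, 0.679, -0.0]
force: [-0.8, -0.3, 0.1]
grip_width: 1.0
grip_force: 0.0
```

```bash
cat > go.py <<'E'
import sys,numpy as np
from rig import sense
from scipy.spatial.transform import Rotation as Ro
s=sense();q=s["ee_rot"];R=Ro.from_quat([q[1],q[2],q[3],q[0]])
M=R.as_matrix()
p=np.array(s["eef_pos"]);print(round(s["time_s"],2),"pos",p.round(1),"toolaxes",M.round(3).tolist(),"F",s["force"].round(1),"grip",round(s["grip_width"],3),round(s["grip_force"],1))
for a in sys.argv[1:]:
    t=np.array([float(x) for x in a.split(",")]); print(a,"tool delta",(M.T@(t-p)).round(1)); p=t
E
python3 go.py 466,-79,250 466,-79,70
```

```text
1.18 pos [174.9 494.9 250. ] toolaxes [[0.079, 0.997, -0.0], [0.997, -0.079, -0.0], [-0.001, -0.0, -1.0]] F [-0.8 -0.3  0.1] grip 1.0 0.0
466,-79,250 tool delta [-5.493e+02  3.352e+02  2.000e-01]
466,-79,70 tool delta [1.0e-01 0.0e+00 1.8e+02]
```

>>> move_arm([
  {"turn": [0, 0, 0], "translation": [-27.5, 16.8, 0], "hand": 1},
  {"turn": [0, 0, 0], "translation": [-27.5, 16.8, 0], "hand": 1},
  {"turn": [0, 0, 0], "translation": [-27.5, 16.8, 0], "hand": 1},
  {"turn": [0, 0, 0], "translation": [-27.5, 16.8, 0], "hand": 1},
  {"turn": [0, 0, 0], "translation": [-27.5, 16.8, 0], "hand": 1},
  {"turn": [0, 0, 0], "translation": [-27.5, 16.8, 0], "hand": 1},
  {"turn": [0, 0, 0], "translation": [-27.5, 16.8, 0], "hand": 1},
  {"turn": [0, 0, 0], "translation": [-27.5, 16.8, 0], "hand": 1},
  {"turn": [0, 0, 0], "translation": [-27.5, 16.8, 0], "hand": 1},
  {"turn": [0, 0, 0], "translation": [-27.5, 16.8, 0], "hand": 1},
])

```text
time_s: 2.02
eef_pos: [320.2, 205.7, 250.4]
ee_rot: [0.0, 0.734, 0.679, 0.0]
force: [0.4, 1.0, -0.6]
grip_width: 1.0
grip_force: 0.0
```

>>> move_arm([
  {"turn": [0, 0, 0], "translation": [-27.5, 16.8, 0], "hand": 1},
  {"turn": [0, 0, 0], "translation": [-27.5, 16.8, 0], "hand": 1},
  {"turn": [0, 0, 0], "translation": [-27.5, 16.8, 0], "hand": 1},
  {"turn": [0, 0, 0], "translation": [-27.5, 16.8, 0], "hand": 1},
  {"turn": [0, 0, 0], "translation": [-27.5, 16.8, 0], "hand": 1},
  {"turn": [0, 0, 0], "translation": [-27.5, 16.8, 0], "hand": 1},
  {"turn": [0, 0, 0], "translation": [-27.5, 16.8, 0], "hand": 1},
  {"turn": [0, 0, 0], "translation": [-27.5, 16.8, 0], "hand": 1},
  {"turn": [0, 0, 0], "translation": [-27.5, 16.8, 0], "hand": 1},
  {"turn": [0, 0, 0], "translation": [-26.8, 15.2, 0], "hand": 1},
])

```text
time_s: 2.85
eef_pos: [463.8, -81.6, 250.2]
ee_rot: [-0.0, 0.734, 0.679, 0.0]
force: [0.3, 1.1, 0.9]
grip_width: 1.002
grip_force: 0.0
```

>>> move_arm([
  {"turn": [0, 0, 0], "translation": [0, 0, 15], "hand": 1},
  {"turn": [0, 0, 0], "translation": [0, 0, 25], "hand": 1},
  {"turn": [0, 0, 0], "translation": [0, 0, 25], "hand": 1},
  {"turn": [0, 0, 0], "translation": [0, 0, 20], "hand": 1},
  {"turn": [0, 0, 0], "translation": [0, 0, 0], "hand": 1},
])

```text
time_s: 3.27
eef_pos: [461.6, -79.2, 162.0]
ee_rot: [-0.003, 0.734, 0.679, -0.001]
force: [-1.0, 0.0, 0.2]
grip_width: 1.002
grip_force: 0.0
```

```bash
python3 go.py 466,-79,70; python3 - <<'E'
from rig import capture
import cv2
a=cv2.resize(capture("scene")["image"][80:290,95:375],None,fx=2,fy=2)
cv2.imwrite("pics/a1.png",a)
E
```

```text
3.27 pos [461.6 -79.2 162. ] toolaxes [[0.079, 0.997, -0.006], [0.997, -0.079, 0.003], [0.002, -0.006, -1.0]] F [-1.   0.   0.2] grip 1.002 0.0
466,-79,70 tool delta [ 0.4  5.  92. ]
```

View pics/a1.png

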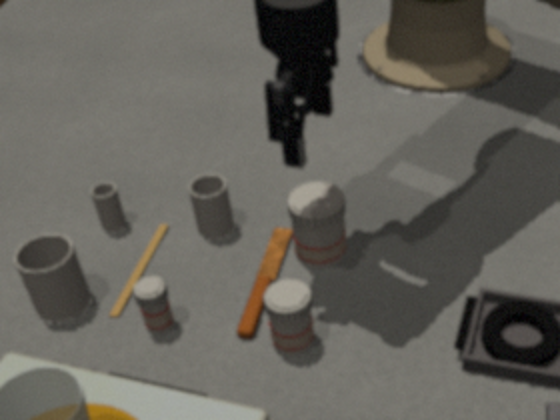

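The gripper is straddling the large lid, which is at crop (318,195). I'll correct the offset and go down.

>>> move_arm([
  {"turn": [0, 0, 0], "translation": [0, 3, 0], "hand": 1},
  {"turn": [0, 0, 0], "translation": [0, 0, 5], "hand": 1},
  {"turn": [0, 0, 0], "translation": [0, 0, 0], "hand": 1},
  {"turn": [0, 0, 0], "translation": [0, 0, 0], "hand": 1},
])

```text
time_s: 3.65
eef_pos: [466.5, -80.1, 160.8]
ee_rot: [0.0, 0.735, 0.678, 0.0]
force: [0.1, -1.0, -0.7]
grip_width: 1.002
grip_force: 0.0
```

```bash
python3 go.py 466,-79,70
```

```text
3.65 pos [466.5 -80.1 160.8] toolaxes [[0.081, 0.997, 0.001], [0.997, -0.081, -0.0], [-0.0, 0.001, -1.0]] F [ 0.1 -1.  -0.7] grip 1.002 0.0
466,-79,70 tool delta [ 1.1 -0.6 90.8]
```

>>> move_arm([
  {"turn": [0, 0, 0], "translation": [1, 0, 10], "hand": 1},
  {"turn": [0, 0, 0], "translation": [0, 0, 20], "hand": 1},
  {"turn": [0, 0, 0], "translation": [0, 0, 20], "hand": 1},
  {"turn": [0, 0, 0], "translation": [0, 0, 20], "hand": 1},
  {"turn": [0, 0, 0], "translation": [0, 0, 15], "hand": 1},
  {"turn": [0, 0, 0], "translation": [0, 0, 6], "hand": 1},
  {"turn": [0, 0, 0], "translation": [0, 0, 0], "hand": 1},
  {"turn": [0, 0, 0], "translation": [0, 0, 0], "hand": 1},
])

```text
time_s: 4.32
eef_pos: [466.7, -79.3, 70.0]
ee_rot: [0.0, 0.735, 0.678, 0.0]
force: [-0.3, 0.2, 0.1]
grip_width: 1.002
grip_force: 0.0
```

>>> move_arm([
  {"turn": [0, 0, 0], "translation": [0, 0, 0], "hand": 0.85},
  {"turn": [0, 0, 0], "translation": [0, 0, 0], "hand": 0.75},
  {"turn": [0, 0, 0], "translation": [0, 0, 0], "hand": 0.65},
  {"turn": [0, 0, 0], "translation": [0, 0, 0], "hand": 0.55},
  {"turn": [0, 0, 0], "translation": [0, 0, 0], "hand": 0.5},
  {"turn": [0, 0, 0], "translation": [0, 0, 0], "hand": 0.5},
  {"turn": [0, 0, 0], "translation": [0, 0, 0], "hand": 0.5},
  {"turn": [0, 0, 0], "translation": [0, 0, 0], "hand": 0.5},
], grip_force=35)

```text
time_s: 4.98
eef_pos: [466.6, -79.3, 70.4]
ee_rot: [0.001, 0.735, 0.678, 0.0]
force: [-2.2, -0.2, 6.8]
grip_width: 0.714
grip_force: 36.7
```

```bash
python3 go.py
```

```text
4.98 pos [466.6 -79.3  70.4] toolaxes [[0.082, 0.997, 0.001], [0.997, -0.082, -0.001], [-0.001, 0.001, -1.0]] F [-2.2 -0.2  6.8] grip 0.714 36.7
```

>>> move_arm([
  {"turn": [0, 0, 0], "translation": [0, 0, -5], "hand": 0.5},
  {"turn": [0, 0, 0], "translation": [0, 0, -10], "hand": 0.5},
  {"turn": [0, 0, 0], "translation": [0, 0, -20], "hand": 0.5},
  {"turn": [0, 0, 0], "translation": [0, 0, -20], "hand": 0.5},
  {"turn": [0, 0, 0], "translation": [0, 0, -20], "hand": 0.5},
  {"turn": [0, 0, 0], "translation": [0, 0, -10], "hand": 0.5},
  {"turn": [0, 0, 0], "translation": [0, 0, 0], "hand": 0.5},
  {"turn": [0, 0, 0], "translation": [0, 0, 0], "hand": 0.5},
])

```text
time_s: 5.65
eef_pos: [466.4, -79.1, 154.8]
ee_rot: [0.001, 0.735, 0.678, 0.0]
force: [-0.4, -1.5, -2.4]
grip_width: 0.713
grip_force: 38.6
```

```bash
python3 go.py 577,240.5,155; python3 - <<'E'
from rig import capture
import cv2,numpy as np
c=capture("scene"); np.savez("s1.npz",**c)
cv2.imwrite("pics/a2.png",cv2.resize(c["image"][80:290,95:375],None,fx=2,fy=2))
E
```

```text
5.65 pos [466.4 -79.1 154.8] toolaxes [[0.082, 0.997, 0.001], [0.997, -0.082, -0.0], [-0.0, 0.001, -1.0]] F [-0.4 -1.5 -2.4] grip 0.713 38.6
577,240.5,155 tool delta [ 3.276e+02  8.410e+01 -2.000e-01]
```

View pics/a2.png

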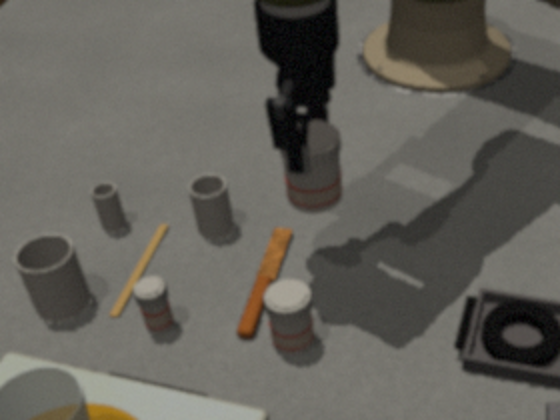

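The large jar is lifted and upright, at crop (313,170). I'll carry it to the centre sleeve.

>>> move_arm([
  {"turn": [0, 0, 0], "translation": [10, 2.5, 0], "hand": 0.5},
  {"turn": [0, 0, 0], "translation": [20, 5, 0], "hand": 0.5},
  {"turn": [0, 0, 0], "translation": [26, 6.5, 0], "hand": 0.5},
  {"turn": [0, 0, 0], "translation": [26, 6.5, 0], "hand": 0.5},
  {"turn": [0, 0, 0], "translation": [26, 6.5, 0], "hand": 0.5},
  {"turn": [0, 0, 0], "translation": [26, 6.5, 0], "hand": 0.5},
  {"turn": [0, 0, 0], "translation": [26, 6.5, 0], "hand": 0.5},
  {"turn": [0, 0, 0], "translation": [26, 6.5, 0], "hand": 0.5},
  {"turn": [0, 0, 0], "translation": [26, 6.5, 0], "hand": 0.5},
  {"turn": [0, 0, 0], "translation": [26, 6.5, 0], "hand": 0.5},
])

```text
time_s: 6.53
eef_pos: [544.9, 155.4, 153.2]
ee_rot: [-0.001, 0.735, 0.678, -0.001]
force: [0.8, -1.2, -1.5]
grip_width: 0.709
grip_force: 38.6
```

>>> move_arm([
  {"turn": [0, 0, 0], "translation": [26, 7, 0], "hand": 0.5},
  {"turn": [0, 0, 0], "translation": [26, 7, 0], "hand": 0.5},
  {"turn": [0, 0, 0], "translation": [22, 6, 0], "hand": 0.5},
  {"turn": [0, 0, 0], "translation": [12, 4, 0], "hand": 0.5},
  {"turn": [0, 0, 0], "translation": [3.6, 1.1, 0], "hand": 0.5},
  {"turn": [0, 0, 0], "translation": [0, 0, 0], "hand": 0.5},
  {"turn": [0, 0, 0], "translation": [0, 0, 0], "hand": 0.5},
])

```text
time_s: 7.12
eef_pos: [577.0, 240.2, 153.6]
ee_rot: [-0.0, 0.736, 0.678, -0.001]
force: [0.8, -0.3, -2.2]
grip_width: 0.714
grip_force: 38.6
```

```bash
python3 go.py 577,240.5,95 577,240.5,75.5
```

```text
7.12 pos [577.  240.2 153.6] toolaxes [[0.082, 0.997, -0.001], [0.997, -0.082, -0.0], [-0.001, -0.001, -1.0]] F [ 0.8 -0.3 -2.2] grip 0.714 38.6
577,240.5,95 tool delta [ 0.3  0.1 58.6]
577,240.5,75.5 tool delta [ 0.   0.  19.5]
```

>>> move_arm([
  {"turn": [0, 0, 0], "translation": [0, 0, 10], "hand": 0.5},
  {"turn": [0, 0, 0], "translation": [0, 0, 15], "hand": 0.5},
  {"turn": [0, 0, 0], "translation": [0, 0, 15], "hand": 0.5},
  {"turn": [0, 0, 0], "translation": [0, 0, 12], "hand": 0.5},
  {"turn": [0, 0, 0], "translation": [0, 0, 6], "hand": 0.5},
  {"turn": [0, 0, 0], "translation": [0, 0, 6], "hand": 0.5},
  {"turn": [0, 0, 0], "translation": [0, 0, 4], "hand": 0.5},
  {"turn": [0, 0, 0], "translation": [0, 0, 0], "hand": 0.5},
  {"turn": [0, 0, 0], "translation": [0, 0, 0], "hand": 0.5},
])

```text
time_s: 7.87
eef_pos: [577.7, 240.5, 86.6]
ee_rot: [0.0, 0.736, 0.678, 0.0]
force: [-0.4, 0.5, -2.3]
grip_width: 0.709
grip_force: 38.6
```

```bash
python3 go.py 577,240.5,75.5;  python3 - <<'E'
from rig import capture
import cv2,numpy as np
a,b=capture("scene"),capture("top")
cv2.imwrite("pics/a3.png",np.hstack([cv2.resize(a["image"][190:310,310:490],None,fx=2.2,fy=2.2),cv2.resize(b["image"][110:230,120:300],None,fx=2.2,fy=2.2)]))
E
```

```text
7.87 pos [577.7 240.5  86.6] toolaxes [[0.082, 0.997, 0.001], [0.997, -0.082, 0.0], [0.0, 0.001, -1.0]] F [-0.4  0.5 -2.3] grip 0.709 38.6
577,240.5,75.5 tool delta [-0.  -0.7 11.1]
```

View pics/a3.png

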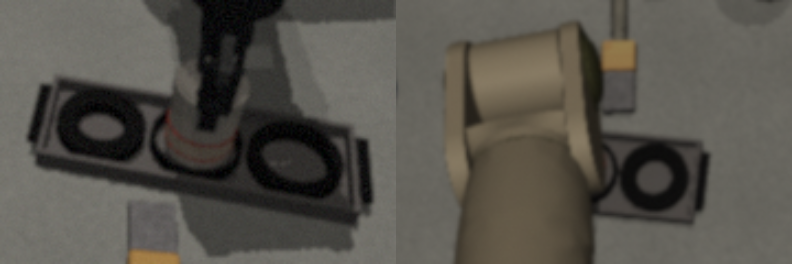

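The jar's foot is inside the centre sleeve, at (200,155), and looks centred. I'll lower it the last 11 mm, release and rise.

>>> move_arm([
  {"turn": [0, 0, 0], "translation": [0, 0, 4], "hand": 0.5},
  {"turn": [0, 0, 0], "translation": [0, 0, 4], "hand": 0.5},
  {"turn": [0, 0, 0], "translation": [0, 0, 2.5], "hand": 0.5},
  {"turn": [0, 0, 0], "translation": [0, 0, 0], "hand": 0.5},
  {"turn": [0, 0, 0], "translation": [0, 0, 0], "hand": 0.5},
])

```text
time_s: 8.38
eef_pos: [577.5, 240.5, 75.6]
ee_rot: [-0.0, 0.735, 0.678, -0.0]
force: [0.2, -0.8, -1.8]
grip_width: 0.713
grip_force: 38.7
```

>>> move_arm([
  {"turn": [0, 0, 0], "translation": [0, 0, 0], "hand": 0.72},
  {"turn": [0, 0, 0], "translation": [0, 0, 0], "hand": 0.76},
  {"turn": [0, 0, 0], "translation": [0, 0, 0], "hand": 0.82},
  {"turn": [0, 0, 0], "translation": [0, 0, 0], "hand": 1},
  {"turn": [0, 0, 0], "translation": [0, 0, 0], "hand": 1},
  {"turn": [0, 0, 0], "translation": [0, 0, 0], "hand": 1},
  {"turn": [0, 0, 0], "translation": [0, 0, -10], "hand": 1},
  {"turn": [0, 0, 0], "translation": [0, 0, -25], "hand": 1},
  {"turn": [0, 0, 0], "translation": [0, 0, -25], "hand": 1},
  {"turn": [0, 0, 0], "translation": [0, 0, -20], "hand": 1},
])

```text
time_s: 9.22
eef_pos: [577.8, 240.5, 158.5]
ee_rot: [0.001, 0.735, 0.678, 0.001]
force: [-0.7, 0.4, -0.2]
grip_width: 1.006
grip_force: 0.0
```

```bash
python3 go.py 603,-77,150 603,-77,60
```

```text
9.22 pos [577.8 240.5 158.5] toolaxes [[0.082, 0.997, 0.002], [0.997, -0.082, 0.0], [0.001, 0.002, -1.0]] F [-0.7  0.4 -0.2] grip 1.006 0.0
603,-77,150 tool delta [-314.4   51.1    8.4]
603,-77,60 tool delta [-0.  -0.2 90. ]
```

>>> move_arm([
  {"turn": [0, 0, 0], "translation": [-26, 4.2, 0], "hand": 1},
  {"turn": [0, 0, 0], "translation": [-26, 4.2, 0], "hand": 1},
  {"turn": [0, 0, 0], "translation": [-26, 4.2, 0], "hand": 1},
  {"turn": [0, 0, 0], "translation": [-26, 4.2, 0], "hand": 1},
  {"turn": [0, 0, 0], "translation": [-26, 4.2, 0], "hand": 1},
  {"turn": [0, 0, 0], "translation": [-26, 4.2, 0], "hand": 1},
  {"turn": [0, 0, 0], "translation": [-26, 4.2, 0], "hand": 1},
  {"turn": [0, 0, 0], "translation": [-26, 4.2, 0], "hand": 1},
  {"turn": [0, 0, 0], "translation": [-26, 4.2, 0], "hand": 1},
  {"turn": [0, 0, 0], "translation": [-26, 4.2, 0], "hand": 1},
])

```text
time_s: 10.05
eef_pos: [598.1, -23.4, 156.8]
ee_rot: [0.0, 0.735, 0.678, 0.0]
force: [0.1, 0.3, -0.6]
grip_width: 1.002
grip_force: 0.0
```

>>> move_arm([
  {"turn": [0, 0, 0], "translation": [-26, 4.2, 0], "hand": 1},
  {"turn": [0, 0, 0], "translation": [-18, 3, 0], "hand": 1},
  {"turn": [0, 0, 0], "translation": [-8, 1.5, 0], "hand": 1},
  {"turn": [0, 0, 0], "translation": [-2.4, 0.4, 0], "hand": 1},
  {"turn": [0, 0, 0], "translation": [0, 0, 0], "hand": 1},
  {"turn": [0, 0, 0], "translation": [0, 0, 0], "hand": 1},
  {"turn": [0, 0, 0], "translation": [0, 0, 0], "hand": 1},
])

```text
time_s: 10.63
eef_pos: [602.7, -75.9, 156.0]
ee_rot: [-0.0, 0.735, 0.678, 0.0]
force: [-0.9, 0.8, -0.3]
grip_width: 1.001
grip_force: 0.0
```

```bash
python3 go.py 603,-77,60; python3 - <<'E'
from rig import capture
import cv2,numpy as np
a=capture("scene")
np.savez("s2.npz",**a)
cv2.imwrite("pics/a4.png",cv2.resize(a["image"][120:310,130:490],None,fx=2.2,fy=2.2))
E
```

```text
10.63 pos [602.7 -75.9 156. ] toolaxes [[0.081, 0.997, -0.0], [0.997, -0.081, 0.0], [0.0, -0.0, -1.0]] F [-0.9  0.8 -0.3] grip 1.001 0.0
603,-77,60 tool delta [-1.1  0.4 96. ]
```

View pics/a4.png

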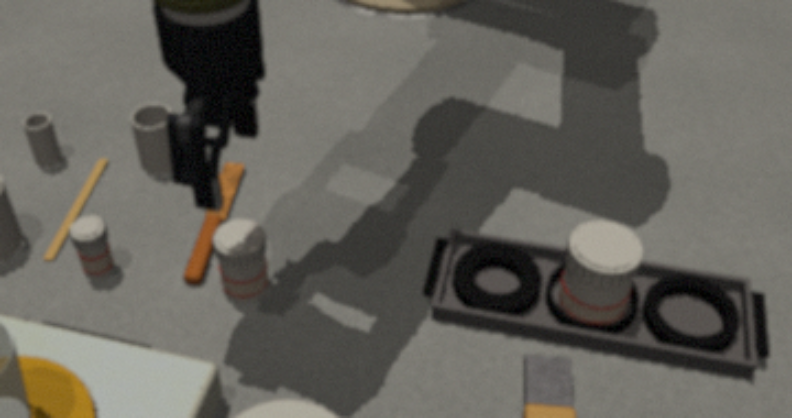

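The large jar stands upright in the centre sleeve, at (600,270). The gripper is above the medium jar at (242,260). Next I grip the medium jar.

>>> move_arm([
  {"turn": [0, 0, 0], "translation": [-1, 0.4, 10], "hand": 1},
  {"turn": [0, 0, 0], "translation": [0, 0, 20], "hand": 1},
  {"turn": [0, 0, 0], "translation": [0, 0, 20], "hand": 1},
  {"turn": [0, 0, 0], "translation": [0, 0, 20], "hand": 1},
  {"turn": [0, 0, 0], "translation": [0, 0, 18], "hand": 1},
  {"turn": [0, 0, 0], "translation": [0, 0, 8], "hand": 1},
  {"turn": [0, 0, 0], "translation": [0, 0, 0], "hand": 1},
  {"turn": [0, 0, 0], "translation": [0, 0, 0], "hand": 0.8},
  {"turn": [0, 0, 0], "translation": [0, 0, 0], "hand": 0.65},
])

```text
time_s: 11.43
eef_pos: [603.6, -78.2, 60.9]
ee_rot: [0.001, 0.735, 0.678, 0.0]
force: [-0.3, -0.1, -0.2]
grip_width: 0.75
grip_force: 0.0
```

>>> move_arm([
  {"turn": [0, 0, 0], "translation": [0, 0, 0], "hand": 0.58},
  {"turn": [0, 0, 0], "translation": [0, 0, 0], "hand": 0.54},
  {"turn": [0, 0, 0], "translation": [0, 0, 0], "hand": 0.48},
  {"turn": [0, 0, 0], "translation": [0, 0, 0], "hand": 0.4},
  {"turn": [0, 0, 0], "translation": [0, 0, 0], "hand": 0.3},
  {"turn": [0, 0, 0], "translation": [0, 0, 0], "hand": 0.3},
  {"turn": [0, 0, 0], "translation": [0, 0, 0], "hand": 0.3},
])

```text
time_s: 12.02
eef_pos: [603.3, -78.2, 61.0]
ee_rot: [0.001, 0.735, 0.678, 0.0]
force: [-2.1, 0.7, 5.9]
grip_width: 0.53
grip_force: 34.9
```

```bash
python3 go.py
```

```text
12.02 pos [603.3 -78.2  61. ] toolaxes [[0.082, 0.997, 0.001], [0.997, -0.082, -0.001], [-0.0, 0.001, -1.0]] F [-2.1  0.7  5.9] grip 0.53 34.9
```

>>> move_arm([
  {"turn": [0, 0, 0], "translation": [0, 0, -5], "hand": 0.3},
  {"turn": [0, 0, 0], "translation": [0, 0, -15], "hand": 0.3},
  {"turn": [0, 0, 0], "translation": [0, 0, -25], "hand": 0.3},
  {"turn": [0, 0, 0], "translation": [0, 0, -25], "hand": 0.3},
  {"turn": [0, 0, 0], "translation": [0, 0, -25], "hand": 0.3},
  {"turn": [0, 0, 0], "translation": [0, 0, -15], "hand": 0.3},
  {"turn": [0, 0, 0], "translation": [0, 0, -5], "hand": 0.3},
  {"turn": [0, 0, 0], "translation": [0, 0, 0], "hand": 0.3},
  {"turn": [0, 0, 0], "translation": [0, 0, 0], "hand": 0.3},
])

```text
time_s: 12.77
eef_pos: [602.6, -78.0, 173.9]
ee_rot: [-0.001, 0.736, 0.678, -0.0]
force: [0.2, 0.4, -1.1]
grip_width: 0.522
grip_force: 36.0
```

```bash
python3 go.py 584,325.5,174
```

```text
12.77 pos [602.6 -78.  173.9] toolaxes [[0.082, 0.997, -0.001], [0.997, -0.082, 0.0], [0.0, -0.001, -1.0]] F [ 0.2  0.4 -1.1] grip 0.522 36.0
584,325.5,174 tool delta [ 4.006e+02 -5.160e+01  1.000e-01]
```

>>> move_arm([
  {"turn": [0, 0, 0], "translation": [10, -1.3, 0], "hand": 0.3},
  {"turn": [0, 0, 0], "translation": [20, -2.6, 0], "hand": 0.3},
  {"turn": [0, 0, 0], "translation": [26, -3.3, 0], "hand": 0.3},
  {"turn": [0, 0, 0], "translation": [26, -3.3, 0], "hand": 0.3},
  {"turn": [0, 0, 0], "translation": [26, -3.3, 0], "hand": 0.3},
  {"turn": [0, 0, 0], "translation": [26, -3.3, 0], "hand": 0.3},
  {"turn": [0, 0, 0], "translation": [26, -3.3, 0], "hand": 0.3},
  {"turn": [0, 0, 0], "translation": [26, -3.3, 0], "hand": 0.3},
  {"turn": [0, 0, 0], "translation": [26, -3.3, 0], "hand": 0.3},
  {"turn": [0, 0, 0], "translation": [26, -3.3, 0], "hand": 0.3},
])

```text
time_s: 13.6
eef_pos: [591.3, 163.5, 173.5]
ee_rot: [-0.001, 0.735, 0.678, -0.001]
force: [0.4, 0.4, -1.2]
grip_width: 0.527
grip_force: 36.0
```

>>> move_arm([
  {"turn": [0, 0, 0], "translation": [26, -3.4, 0], "hand": 0.3},
  {"turn": [0, 0, 0], "translation": [26, -3.4, 0], "hand": 0.3},
  {"turn": [0, 0, 0], "translation": [26, -3.4, 0], "hand": 0.3},
  {"turn": [0, 0, 0], "translation": [26, -3.4, 0], "hand": 0.3},
  {"turn": [0, 0, 0], "translation": [26, -3.4, 0], "hand": 0.3},
  {"turn": [0, 0, 0], "translation": [20, -2.7, 0], "hand": 0.3},
  {"turn": [0, 0, 0], "translation": [10, -1.3, 0], "hand": 0.3},
  {"turn": [0, 0, 0], "translation": [2.6, -0.3, 0], "hand": 0.3},
  {"turn": [0, 0, 0], "translation": [0, 0, 0], "hand": 0.3},
  {"turn": [0, 0, 0], "translation": [0, 0, 0], "hand": 0.3},
])

```text
time_s: 14.43
eef_pos: [584.4, 324.5, 174.4]
ee_rot: [-0.0, 0.736, 0.677, -0.0]
force: [-0.4, 0.2, -1.8]
grip_width: 0.531
grip_force: 36.0
```

```bash
python3 go.py 584,325.5,94 584,325.5,66
```

```text
14.43 pos [584.4 324.5 174.4] toolaxes [[0.083, 0.997, -0.001], [0.997, -0.083, -0.001], [-0.001, -0.001, -1.0]] F [-0.4  0.2 -1.8] grip 0.531 36.0
584,325.5,94 tool delta [ 1.  -0.5 80.4]
584,325.5,66 tool delta [ 0.  0. 28.]
```

>>> move_arm([
  {"turn": [0, 0, 0], "translation": [0.5, 0, 10], "hand": 0.3},
  {"turn": [0, 0, 0], "translation": [0.5, 0, 20], "hand": 0.3},
  {"turn": [0, 0, 0], "translation": [0, 0, 20], "hand": 0.3},
  {"turn": [0, 0, 0], "translation": [0, 0, 20], "hand": 0.3},
  {"turn": [0, 0, 0], "translation": [0, 0, 10], "hand": 0.3},
  {"turn": [0, 0, 0], "translation": [0, 0, 6], "hand": 0.3},
  {"turn": [0, 0, 0], "translation": [0, 0, 6], "hand": 0.3},
  {"turn": [0, 0, 0], "translation": [0, 0, 4], "hand": 0.3},
  {"turn": [0, 0, 0], "translation": [0, 0, 0], "hand": 0.3},
  {"turn": [0, 0, 0], "translation": [0, 0, 0], "hand": 0.3},
])

```text
time_s: 15.27
eef_pos: [584.7, 326.4, 79.4]
ee_rot: [0.0, 0.736, 0.678, 0.0]
force: [-0.7, 1.7, -0.6]
grip_width: 0.528
grip_force: 36.0
```

```bash
python3 go.py 584,325.5,66;  python3 - <<'E'
from rig import capture
import cv2,numpy as np
a=capture("scene")
cv2.imwrite("pics/a5.png",cv2.resize(a["image"][190:310,320:490],None,fx=3,fy=3))
E
```

```text
15.27 pos [584.7 326.4  79.4] toolaxes [[0.082, 0.997, 0.001], [0.997, -0.082, 0.0], [0.0, 0.001, -1.0]] F [-0.7  1.7 -0.6] grip 0.528 36.0
584,325.5,66 tool delta [-1.  -0.7 13.4]
```

View pics/a5.png

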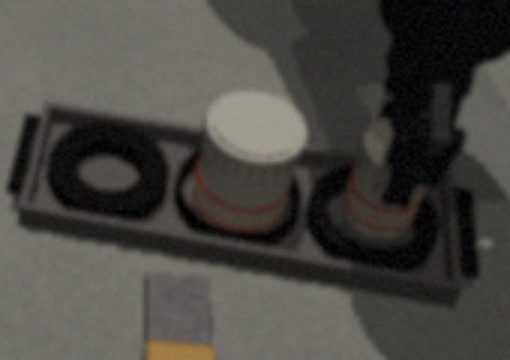

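```bash
python3 - <<'E'
from h import *
from rig import capture
S=capture("scene");im=S["image"].astype(int)
def proj(p):
    q=S["R"]@np.array(p)+S["t"]; return (q[:2]/q[2]*foc(S)+[S["cx"],S["cy"]]).round(1)
print("axis",[proj((584.7,327,z)) for z in(18,35,50)],"sleeve c",proj((584,326,21)),proj((584,326,5)),"largeaxis",[proj((577.5,240.5,z)) for z in(5,25,85)])
red=((im[...,2]-im[...,0])>14).astype(np.uint8)
for x0,x1 in((375,425),(430,465)):
    v,u=np.nonzero(red[240:275,x0:x1]); v+=240;u+=x0
    for r in range(v.min(),v.max()+1):
        w=u[v==r]
        if len(w): print(r,w.min(),w.max(),(w.min()+w.max())/2,len(w))
P=deproj(S)
m=(P[...,2]>26)&(P[...,2]<44)&(P[...,1]>285)&(P[...,1]<370)&(P[...,0]>540)&(P[...,0]<640)
q=P[m]; print(len(q),q.min(0),q.max(0))
from scipy.optimize import least_squares as ls
def fit(q,r): return ls(lambda c:np.hypot(q[:,0]-c[0],q[:,1]-c[1])-r,[q[:,0].mean()-15,q[:,1].mean()],loss="soft_l1").x
k=red[...]>0
print("med axis from depth",fit(q,21.5))
m=(P[...,2]>26)&(P[...,2]<62)&(P[...,1]>200)&(P[...,1]<280)&(P[...,0]>540)&(P[...,0]<640)
print("large axis",fit(P[m],29.5))
E
```

```text
axis [array([444.9, 261.5]), array([447.1, 255.8]), array([449.1, 250.7])] sleeve c [444.7 260.2] [442.7 265.4] largeaxis [array([398.1, 257.7]), array([399.9, 251.2]), array([405.4, 230.2])]
240 398 419 408.5 17
241 402 415 408.5 6
242 402 415 408.5 9
243 385 409 397.0 3
244 385 387 386.0 3
245 385 386 385.5 2
246 384 386 385.0 3
247 384 386 385.0 3
248 384 387 385.5 4
249 385 387 386.0 3
250 385 387 386.0 3
251 385 388 386.5 4
252 385 417 401.0 6
253 384 416 400.0 7
254 385 415 400.0 7
255 384 416 400.0 12
256 384 415 399.5 14
257 384 414 399.0 14
258 384 414 399.0 22
259 385 413 399.0 28
260 386 410 398.0 22
261 387 413 400.0 21
262 388 413 400.5 19
263 388 412 400.0 19
264 389 412 400.5 21
265 391 410 400.5 20
266 394 408 401.0 15
267 397 406 401.5 10
246 437 437 437.0 1
247 437 437 437.0 1
248 436 437 436.5 2
249 436 437 436.5 2
250 437 437 437.0 1
251 436 437 436.5 2
252 437 438 437.5 2
253 435 439 437.0 4
254 435 440 437.5 5
255 436 460 448.0 6
256 436 460 448.0 6
257 434 460 447.0 11
258 435 460 447.5 17
259 435 458 446.5 20
260 436 457 446.5 17
261 437 456 446.5 16
262 438 457 447.5 7
263 438 457 447.5 10
264 440 456 448.0 11
265 442 455 448.5 14
266 444 453 448.5 10
145 [576.40014227 304.99037652  26.14417176] [606.56007774 345.20323689  43.90086741]
med axis from depth [582.8131215  327.03850848]
large axis [577.13796596 240.50372352]
```

The image agrees with the arm: the medium jar's axis is within about 2 mm of the sleeve centre. I'll lower and release.

>>> move_arm([
  {"turn": [0, 0, 0], "translation": [-0.5, 0, 4], "hand": 0.3},
  {"turn": [0, 0, 0], "translation": [0, 0, 4], "hand": 0.3},
  {"turn": [0, 0, 0], "translation": [0, 0, 4], "hand": 0.3},
  {"turn": [0, 0, 0], "translation": [0, 0, 1], "hand": 0.3},
  {"turn": [0, 0, 0], "translation": [0, 0, 0], "hand": 0.3},
  {"turn": [0, 0, 0], "translation": [0, 0, 0], "hand": 0.3},
])

```text
time_s: 15.87
eef_pos: [584.4, 326.0, 66.1]
ee_rot: [-0.0, 0.735, 0.678, 0.0]
force: [-2.2, -0.5, 4.1]
grip_width: 0.528
grip_force: 36.4
```

>>> move_arm([
  {"turn": [0, 0, 0], "translation": [0, 0, 0], "hand": 0.54},
  {"turn": [0, 0, 0], "translation": [0, 0, 0], "hand": 0.58},
  {"turn": [0, 0, 0], "translation": [0, 0, 0], "hand": 0.65},
  {"turn": [0, 0, 0], "translation": [0, 0, 0], "hand": 0.8},
  {"turn": [0, 0, 0], "translation": [0, 0, 0], "hand": 0.85},
  {"turn": [0, 0, 0], "translation": [0, 0, 0], "hand": 0.85},
  {"turn": [0, 0, 0], "translation": [0, 0, -10], "hand": 0.85},
  {"turn": [0, 0, 0], "translation": [0, 0, -25], "hand": 0.85},
  {"turn": [0, 0, 0], "translation": [0, 0, -25], "hand": 0.85},
  {"turn": [0, 0, 0], "translation": [0, 0, -25], "hand": 0.85},
])

```text
time_s: 16.7
eef_pos: [584.4, 325.8, 152.6]
ee_rot: [0.0, 0.736, 0.678, 0.0]
force: [1.0, -0.7, -1.0]
grip_width: 0.849
grip_force: 0.0
```

```bash
python3 go.py 603,-222,150
```

```text
16.7 pos [584.4 325.8 152.6] toolaxes [[0.082, 0.997, 0.0], [0.997, -0.082, 0.0], [0.0, 0.0, -1.0]] F [ 1.  -0.7 -1. ] grip 0.849 0.0
603,-222,150 tool delta [-544.5   63.5    2.6]
```

>>> move_arm([
  {"turn": [0, 0, 0], "translation": [-28.5, 3.3, 0], "hand": 0.85},
  {"turn": [0, 0, 0], "translation": [-28.5, 3.3, 0], "hand": 0.85},
  {"turn": [0, 0, 0], "translation": [-28.5, 3.3, 0], "hand": 0.85},
  {"turn": [0, 0, 0], "translation": [-28.5, 3.3, 0], "hand": 0.85},
  {"turn": [0, 0, 0], "translation": [-28.5, 3.3, 0], "hand": 0.85},
  {"turn": [0, 0, 0], "translation": [-28.5, 3.3, 0], "hand": 0.85},
  {"turn": [0, 0, 0], "translation": [-28.5, 3.3, 0], "hand": 0.85},
  {"turn": [0, 0, 0], "translation": [-28.5, 3.3, 0], "hand": 0.85},
  {"turn": [0, 0, 0], "translation": [-28.5, 3.3, 0], "hand": 0.85},
  {"turn": [0, 0, 0], "translation": [-28.5, 3.3, 0], "hand": 0.85},
])

```text
time_s: 17.53
eef_pos: [594.0, 37.8, 151.8]
ee_rot: [0.0, 0.735, 0.678, 0.0]
force: [0.4, 0.2, -0.8]
grip_width: 0.845
grip_force: 0.0
```

>>> move_arm([
  {"turn": [0, 0, 0], "translation": [-28.5, 3.4, 0], "hand": 0.85},
  {"turn": [0, 0, 0], "translation": [-28.5, 3.4, 0], "hand": 0.85},
  {"turn": [0, 0, 0], "translation": [-28.5, 3.4, 0], "hand": 0.85},
  {"turn": [0, 0, 0], "translation": [-28.5, 3.4, 0], "hand": 0.85},
  {"turn": [0, 0, 0], "translation": [-28.5, 3.4, 0], "hand": 0.85},
  {"turn": [0, 0, 0], "translation": [-28.5, 3.4, 0], "hand": 0.85},
  {"turn": [0, 0, 0], "translation": [-28.5, 3.4, 0], "hand": 0.85},
  {"turn": [0, 0, 0], "translation": [-28.5, 3.3, 0], "hand": 0.85},
  {"turn": [0, 0, 0], "translation": [-22, 2.5, 0], "hand": 0.85},
  {"turn": [0, 0, 0], "translation": [-9.5, 1, 0], "hand": 0.85},
])

```text
time_s: 18.37
eef_pos: [603.0, -224.9, 151.5]
ee_rot: [0.001, 0.736, 0.677, -0.0]
force: [0.1, 0.4, 0.4]
grip_width: 0.85
grip_force: 0.0
```

>>> move_arm([
  {"turn": [0, 0, 0], "translation": [0, 0, 0], "hand": 0.85},
  {"turn": [0, 0, 0], "translation": [0, 0, 0], "hand": 0.85},
  {"turn": [0, 0, 0], "translation": [0, 0, 0], "hand": 0.85},
])

```text
time_s: 18.62
eef_pos: [603.4, -220.5, 151.0]
ee_rot: [-0.0, 0.735, 0.678, 0.0]
force: [0.8, -0.1, -0.6]
grip_width: 0.849
grip_force: 0.0
```

```bash
python3 go.py 603,-222,50; python3 - <<'E'
from rig import capture
import cv2,numpy as np
a=capture("scene")
cv2.imwrite("pics/a6.png",cv2.resize(a["image"][120:310,90:490],None,fx=2,fy=2))
E
```

```text
18.62 pos [ 603.4 -220.5  151. ] toolaxes [[0.081, 0.997, -0.0], [0.997, -0.081, 0.0], [0.0, -0.0, -1.0]] F [ 0.8 -0.1 -0.6] grip 0.849 0.0
603,-222,50 tool delta [ -1.5  -0.2 101. ]
```

View pics/a6.png

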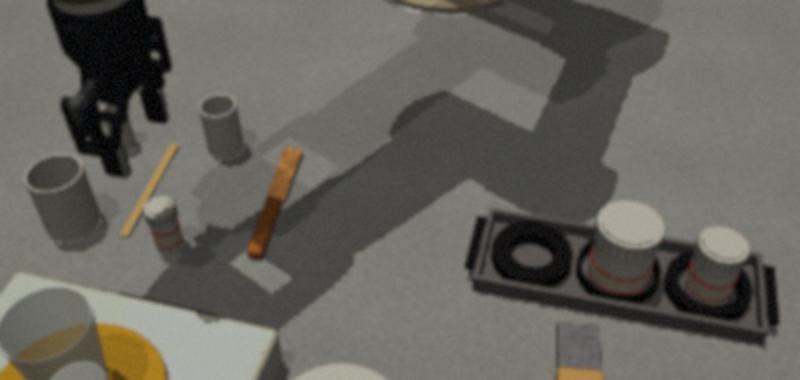

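The large and medium jars stand in their sleeves, at (628,250) and (715,265). The gripper is over the small jar at (163,225). I'll grip it now.

>>> move_arm([
  {"turn": [0, 0, 0], "translation": [-1, 0, 10], "hand": 0.8},
  {"turn": [0, 0, 0], "translation": [0, 0, 20], "hand": 0.7},
  {"turn": [0, 0, 0], "translation": [0, 0, 20], "hand": 0.7},
  {"turn": [0, 0, 0], "translation": [0, 0, 20], "hand": 0.7},
  {"turn": [0, 0, 0], "translation": [0, 0, 20], "hand": 0.7},
  {"turn": [0, 0, 0], "translation": [0, 0, 11], "hand": 0.7},
  {"turn": [0, 0, 0], "translation": [0, 0, 0], "hand": 0.65},
  {"turn": [0, 0, 0], "translation": [0, 0, 0], "hand": 0.55},
  {"turn": [0, 0, 0], "translation": [0, 0, 0], "hand": 0.45},
])

```text
time_s: 19.42
eef_pos: [603.7, -223.1, 51.0]
ee_rot: [0.001, 0.735, 0.678, 0.0]
force: [-0.1, -0.5, 1.3]
grip_width: 0.452
grip_force: 0.0
```

>>> move_arm([
  {"turn": [0, 0, 0], "translation": [0, 0, 0], "hand": 0.4},
  {"turn": [0, 0, 0], "translation": [0, 0, 0], "hand": 0.37},
  {"turn": [0, 0, 0], "translation": [0, 0, 0], "hand": 0.33},
  {"turn": [0, 0, 0], "translation": [0, 0, 0], "hand": 0.25},
  {"turn": [0, 0, 0], "translation": [0, 0, 0], "hand": 0.15},
  {"turn": [0, 0, 0], "translation": [0, 0, 0], "hand": 0.15},
  {"turn": [0, 0, 0], "translation": [0, 0, 0], "hand": 0.15},
])

```text
time_s: 20.0
eef_pos: [603.6, -223.3, 51.1]
ee_rot: [0.001, 0.735, 0.678, 0.0]
force: [-1.0, 0.8, 6.9]
grip_width: 0.365
grip_force: 34.1
```

```bash
python3 go.py
```

```text
20.0 pos [ 603.6 -223.3   51.1] toolaxes [[0.082, 0.997, 0.002], [0.997, -0.082, -0.001], [-0.001, 0.002, -1.0]] F [-1.   0.8  6.9] grip 0.365 34.1
```

>>> move_arm([
  {"turn": [0, 0, 0], "translation": [0, 0, -5], "hand": 0.15},
  {"turn": [0, 0, 0], "translation": [0, 0, -15], "hand": 0.15},
  {"turn": [0, 0, 0], "translation": [0, 0, -25], "hand": 0.15},
  {"turn": [0, 0, 0], "translation": [0, 0, -20], "hand": 0.15},
  {"turn": [0, 0, 0], "translation": [0, 0, -10], "hand": 0.15},
  {"turn": [0, 0, 0], "translation": [0, 0, 0], "hand": 0.15},
  {"turn": [0, 0, 0], "translation": [0, 0, 0], "hand": 0.15},
])

```text
time_s: 20.58
eef_pos: [603.0, -222.9, 124.4]
ee_rot: [-0.0, 0.736, 0.678, -0.0]
force: [-0.1, -0.3, -0.5]
grip_width: 0.364
grip_force: 34.7
```

```bash
python3 go.py 570,154.5,125
```

```text
20.58 pos [ 603.  -222.9  124.4] toolaxes [[0.082, 0.997, -0.0], [0.997, -0.082, 0.0], [0.0, -0.0, -1.0]] F [-0.1 -0.3 -0.5] grip 0.364 34.7
570,154.5,125 tool delta [373.4 -63.8  -0.6]
```

>>> move_arm([
  {"turn": [0, 0, 0], "translation": [10, -1.7, 0], "hand": 0.15},
  {"turn": [0, 0, 0], "translation": [20, -3.4, 0], "hand": 0.15},
  {"turn": [0, 0, 0], "translation": [26, -4.5, 0], "hand": 0.15},
  {"turn": [0, 0, 0], "translation": [26, -4.4, 0], "hand": 0.15},
  {"turn": [0, 0, 0], "translation": [26, -4.5, 0], "hand": 0.15},
  {"turn": [0, 0, 0], "translation": [26, -4.4, 0], "hand": 0.15},
  {"turn": [0, 0, 0], "translation": [26, -4.5, 0], "hand": 0.15},
  {"turn": [0, 0, 0], "translation": [26, -4.4, 0], "hand": 0.15},
  {"turn": [0, 0, 0], "translation": [26, -4.5, 0], "hand": 0.15},
  {"turn": [0, 0, 0], "translation": [26, -4.4, 0], "hand": 0.15},
])

```text
time_s: 21.42
eef_pos: [580.8, 19.6, 123.4]
ee_rot: [-0.001, 0.735, 0.678, -0.001]
force: [-0.5, 0.5, -0.6]
grip_width: 0.365
grip_force: 34.7
```

>>> move_arm([
  {"turn": [0, 0, 0], "translation": [26, -4.5, 0], "hand": 0.15},
  {"turn": [0, 0, 0], "translation": [26, -4.4, 0], "hand": 0.15},
  {"turn": [0, 0, 0], "translation": [26, -4.5, 0], "hand": 0.15},
  {"turn": [0, 0, 0], "translation": [26, -4.4, 0], "hand": 0.15},
  {"turn": [0, 0, 0], "translation": [20, -3.4, 0], "hand": 0.15},
  {"turn": [0, 0, 0], "translation": [9, -1.5, 0], "hand": 0.15},
  {"turn": [0, 0, 0], "translation": [2.4, -0.4, 0], "hand": 0.15},
  {"turn": [0, 0, 0], "translation": [0, 0, 0], "hand": 0.15},
  {"turn": [0, 0, 0], "translation": [0, 0, 0], "hand": 0.15},
  {"turn": [0, 0, 0], "translation": [0, 0, 0], "hand": 0.15},
])

```text
time_s: 22.25
eef_pos: [570.3, 153.3, 124.6]
ee_rot: [-0.0, 0.736, 0.677, -0.0]
force: [-0.1, -0.4, -0.6]
grip_width: 0.361
grip_force: 34.7
```

```bash
python3 go.py 570,154.5,76
```

```text
22.25 pos [570.3 153.3 124.6] toolaxes [[0.083, 0.997, -0.0], [0.997, -0.083, -0.0], [-0.0, -0.0, -1.0]] F [-0.1 -0.4 -0.6] grip 0.361 34.7
570,154.5,76 tool delta [ 1.2 -0.3 48.6]
```

>>> move_arm([
  {"turn": [0, 0, 0], "translation": [0.5, 0, 8], "hand": 0.15},
  {"turn": [0, 0, 0], "translation": [0.5, 0, 14], "hand": 0.15},
  {"turn": [0, 0, 0], "translation": [0, 0, 12], "hand": 0.15},
  {"turn": [0, 0, 0], "translation": [0, 0, 8], "hand": 0.15},
  {"turn": [0, 0, 0], "translation": [0, 0, 5], "hand": 0.15},
  {"turn": [0, 0, 0], "translation": [0, 0, 4], "hand": 0.15},
  {"turn": [0, 0, 0], "translation": [0, 0, 3], "hand": 0.15},
  {"turn": [0, 0, 0], "translation": [0, 0, 0], "hand": 0.15},
  {"turn": [0, 0, 0], "translation": [0, 0, 0], "hand": 0.15},
])

```text
time_s: 23.0
eef_pos: [570.4, 155.4, 71.0]
ee_rot: [0.0, 0.735, 0.678, 0.0]
force: [0.4, 0.5, -0.7]
grip_width: 0.359
grip_force: 34.7
```

```bash
python3 go.py 570,154.5,56;  python3 - <<'E'
from rig import capture
import cv2,numpy as np
from h import *
S=capture("scene");im=S["image"].astype(int)
cv2.imwrite("pics/a7.png",cv2.resize(S["image"][190:310,320:490],None,fx=3,fy=3))
def proj(p):
    q=S["R"]@np.array(p)+S["t"]; return (q[:2]/q[2]*foc(S)+[S["cx"],S["cy"]]).round(1)
print([proj((570,155.5,z)) for z in(15,30,40)])
red=(im[...,2]-im[...,0])>14
v,u=np.nonzero(red[220:270,335:378]);v+=220;u+=335
print([(r,u[v==r].min(),u[v==r].max()) for r in np.unique(v)])
E
```

```text
23.0 pos [570.4 155.4  71. ] toolaxes [[0.082, 0.997, 0.0], [0.997, -0.082, 0.0], [0.0, 0.0, -1.0]] F [ 0.4  0.5 -0.7] grip 0.359 34.7
570,154.5,56 tool delta [-0.9 -0.3 15. ]
[array([356. , 246.8]), array([356.8, 241.8]), array([357.3, 238.4])]
[(np.int64(237), np.int64(364), np.int64(365)), (np.int64(238), np.int64(364), np.int64(366)), (np.int64(239), np.int64(363), np.int64(365)), (np.int64(240), np.int64(362), np.int64(364)), (np.int64(241), np.int64(363), np.int64(363)), (np.int64(243), np.int64(350), np.int64(364)), (np.int64(244), np.int64(350), np.int64(364)), (np.int64(245), np.int64(351), np.int64(363)), (np.int64(246), np.int64(353), np.int64(363)), (np.int64(247), np.int64(354), np.int64(361)), (np.int64(258), np.int64(363), np.int64(363))]
```

View pics/a7.png

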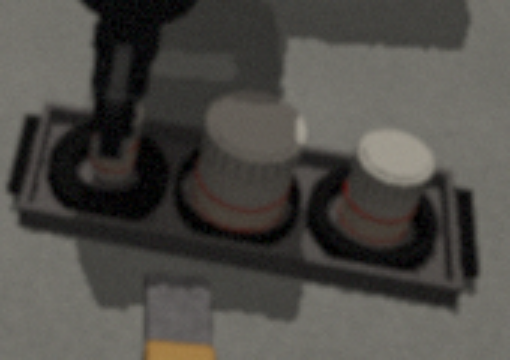

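The small jar's axis, at image column 357, matches the sleeve, and its foot is in the hole at crop (115,180). I'll lower it, release and retreat.

>>> move_arm([
  {"turn": [0, 0, 0], "translation": [-0.8, 0, 5], "hand": 0.15},
  {"turn": [0, 0, 0], "translation": [0, 0, 5], "hand": 0.15},
  {"turn": [0, 0, 0], "translation": [0, 0, 3.5], "hand": 0.15},
  {"turn": [0, 0, 0], "translation": [0, 0, 1], "hand": 0.15},
  {"turn": [0, 0, 0], "translation": [0, 0, 0], "hand": 0.15},
  {"turn": [0, 0, 0], "translation": [0, 0, 0], "hand": 0.15},
])

```text
time_s: 23.55
eef_pos: [570.0, 154.6, 56.3]
ee_rot: [-0.0, 0.735, 0.678, -0.0]
force: [-1.3, -0.5, 1.6]
grip_width: 0.36
grip_force: 35.1
```

>>> move_arm([
  {"turn": [0, 0, 0], "translation": [0, 0, 0], "hand": 0.37},
  {"turn": [0, 0, 0], "translation": [0, 0, 0], "hand": 0.41},
  {"turn": [0, 0, 0], "translation": [0, 0, 0], "hand": 0.48},
  {"turn": [0, 0, 0], "translation": [0, 0, 0], "hand": 0.6},
  {"turn": [0, 0, 0], "translation": [0, 0, 0], "hand": 0.7},
  {"turn": [0, 0, 0], "translation": [0, 0, 0], "hand": 0.7},
  {"turn": [0, 0, 0], "translation": [0, 0, -10], "hand": 0.7},
  {"turn": [0, 0, 0], "translation": [0, 0, -25], "hand": 0.7},
  {"turn": [0, 0, 0], "translation": [0, 0, -25], "hand": 0.7},
  {"turn": [0, 0, 0], "translation": [0, 0, -25], "hand": 0.7},
])

```text
time_s: 24.38
eef_pos: [570.0, 154.6, 143.1]
ee_rot: [0.0, 0.735, 0.678, 0.0]
force: [0.0, -0.2, 0.2]
grip_width: 0.7
grip_force: 0.0
```

>>> move_arm([
  {"turn": [0, 0, 0], "translation": [0, 0, -30], "hand": 0.7},
  {"turn": [0, 0, 0], "translation": [-20, -10, -20], "hand": 0.7},
  {"turn": [0, 0, 0], "translation": [-28, -25, 0], "hand": 0.7},
  {"turn": [0, 0, 0], "translation": [-28, -25, 0], "hand": 0.7},
  {"turn": [0, 0, 0], "translation": [-28, -25, 0], "hand": 0.7},
  {"turn": [0, 0, 0], "translation": [-28, -25, 0], "hand": 0.7},
  {"turn": [0, 0, 0], "translation": [-28, -25, 0], "hand": 0.7},
  {"turn": [0, 0, 0], "translation": [-15, -15, 0], "hand": 0.7},
  {"turn": [0, 0, 0], "translation": [0, 0, 0], "hand": 0.7},
  {"turn": [0, 0, 0], "translation": [0, 0, 0], "hand": 0.7},
])

```text
time_s: 25.22
eef_pos: [406.3, -8.0, 192.2]
ee_rot: [0.001, 0.736, 0.677, 0.001]
force: [0.9, 0.7, -0.2]
grip_width: 0.702
grip_force: 0.0
```

```bash
python3 go.py;  python3 - <<'E'
from rig import capture
from h import *
S=capture("scene");T=capture("top")
cv2.imwrite("pics/a8.png",np.vstack([cv2.resize(S["image"][150:300,95:495],None,fx=1.9,fy=1.9),cv2.resize(T["image"][150:260,140:450],(760,270))]))
P=deproj(T)
for n,x,y,z in(("L",577,240.5,85),("M",584,326,75),("S",570,155,65)):
    m=(abs(P[...,2]-z)<7)&(np.hypot(P[...,0]-x,P[...,1]-y)<45); q=P[m]; print(n,len(q),q.mean(0).round(1),((q.max(0)+q.min(0))/2).round(1))
E
```

```text
25.22 pos [406.3  -8.  192.2] toolaxes [[0.084, 0.996, 0.002], [0.996, -0.084, -0.0], [-0.0, 0.002, -1.0]] F [ 0.9  0.7 -0.2] grip 0.702 0.0
L 476 [578.9 239.6  85.4] [580.2 240.6  84.7]
M 266 [583.3 325.5  75.3] [584.3 326.   75.1]
S 126 [568.8 154.8  65.1] [568.9 154.8  64.9]
```

View pics/a8.png

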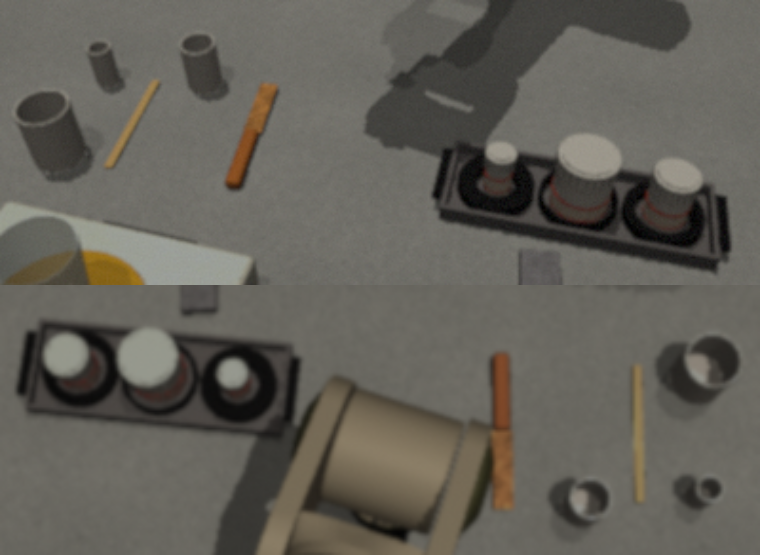

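All three jars stand upright in their sleeves. Their lids measure 85, 75 and 65 mm high, so each sits on the carrier's floor. The empty jars are untouched and the arm is clear.

```bash
python3 -c "
from rig import finish_job
print(finish_job())"
```

```text
the job is handed in; nothing more can be done
None
```

The job is handed in: all three filled jars stand upright in the sleeves of their own size, each about 3 mm or less from its sleeve's centre by my last measurement, and the empty jars were not touched (the hand-in returned no verdict).

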